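# Nest the baking tins to put them away

## Robot

A 7-joint arm with a two-finger parallel gripper is mounted at the origin on the work surface. World frame = base frame: x ahead of the robot, y to its left, z up, the work surface at z = 0. Lengths are in mm, angles in rad, forces in N, time in s.
With the tool pointing down it reaches from about 425 to 1025 mm from the base axis. Payload 9.4 kg.
Tool frame: the origin (TCP) lies at the very end of the fingers, on their centre line; the grasp point (between the pads) lies bot.grip_point_offset behind it (bot.grip_point_offset is the distance from the TCP to the grasp point, in mm); z points along the fingers, y is the line along which they close (so a half turn about z gives the same grasp; the last joint's range is limited). The gripper opens to 85 mm and grips with 20 to 120 N. Pads are 22 mm wide; open, the fingers measure 114 mm over their backs; the gripper's body (76 mm by 85 mm) begins 54 mm behind the grasp point. The pads swing forward as they close: fully open they stand 13 mm farther back than shut.
Start: joints at [-1.41, 0.599, -0.003, 1.599, 0.002, 0.943, -0.08], TCP at [170.791, 704.595, 195.175] pointing down, gripper open.
Joint ranges: [-2.57, 2.57], [-0.35, 1.97], [-1.29, 1.29], [0.11, 2.56], [-1.05, 4.19], [0.11, 1.86], [-2.63, 2.63]. Speed limits (rad/s): [2.22, 2.22, 3.01, 3.01, 3.14, 3.14, 3.14].

## Interface

Orientations are given as a unit quaternion [w, x, y, z].
In Python, from rig import bot, imaging, regions_of gives the robot as it stands.
- The arm moves only by the tool jog_arm, never from a script. Its argument "series" is one flat list of numbers, 6 for each row, row after row: the shift along the tool's x, y, z each as a share of 50 cm, from -1 to 1, then the turn, a rotation vector about the tool's x, y, z each as a share of 1.5 rad, from -1 to 1. A call has 1 to 12 rows; each row is the pose to reach, as a shift and turn from the pose commanded when the call began, along the tool's axes at that moment; what a row does not reach only later rows make up. A row lasts 1/12 s, in which the tool goes at most 41.7 mm and 7.16 degrees, less where a joint would pass 70% of its speed; a pose out of reach is approached as far as the arm can. A call with a number of a shift or a turn outside -1 to 1 is refused whole. A call with a gripper value outside its range is refused whole. "claw" is the closure, from 0 (fully open) to 1 (shut), set as the call begins (left out, the last holds). The fingers move at their own pace and stop on an object; "force" is the grip in N (left out, the last holds). Time passes only in rows, so rows that repeat a pose let the fingers close. It gives the time, the measured TCP pose, the force, the opening and the grip force at its end, in the units of the state.
- bot.state(): the state, without advancing time (a new reading comes with each control period).
- imaging.grab_frame(name): name is "scene" or "top" or "wrist"; returns (picture, depth): 384x512x3 uint8, red, green, blue; 384x512 float32, mm along the optical axis (not along the pixel's ray), 0 where there is no reading.
- imaging.camera_model(name): a dict with "intrinsics" (3x3 intrinsics, pixels), "rvec" (rotation vector, rad) and "tvec" (3), from world to camera coordinates, as OpenCV has them. Camera axes: x right, y down, z forward; pixel columns grow to the right and rows downward; lengths in mm; the calibration is good to about 2 mm. A picture is of the moment at which its call begins: read the wrist's pose just before it. camera_model takes no time and is no camera call; for the wrist camera it gives the pose at the moment of the call.
- bot.hand_in(): hands the job in; it is judged then, once.
Trained networks look in the newest picture that a camera, given by its name, has taken for a name from the list of things; names that differ only in an ending like _2 or _b are one class to them, and where a whole thing is asked for, a point or a joint stands for the part that bears it (a point fixed in the world has none). Each returns a list of dicts, best first, with "confidence" (0 to 1); they miss things now and then, are a little off and sometimes report something else, mostly with a low value. They report only what shows in the picture. A call takes as long as a camera call. They do not tell look-alikes from the thing itself.
- regions_of(camera, query): "mask" (384x512 bool, what is visible of it) and "box" ([centre column, centre row, width, height] in pixels, round what is visible of it).
The state is a dict: "t": time; "joint_positions": joint angles; "qd": joint speeds; "tau": joint torques, N m; "position": TCP position; "eef_rot": TCP orientation; "force": force on the tool from outside, world axes, zero at the start; "wrist_torque": the same for the moment, N m; "gripper_width": opening from 0.0 (shut) to 1.0 (fully open); "grasp_force": force on a finger pad.
Only numpy, scipy, OpenCV 4.12 (cv2) and the standard library are available. Lean on these libraries where they do the work, as an engineer would, in place of code of your own. Each camera call takes 0.05 s, during which the arm holds its last target. There are 200 camera calls.

## Task

Put the bakeware set away nested, biggest first: lower the middle-sized mould into the round cake tin and let go, then lower the smallest, slender mould into the middle one, so that all three stand upright one inside the other. Lower them in rather than dropping them, and leave the closed sugar shaker standing where it is.

Things in the scene. Friction and masses are not known exactly. Their poses are not given: they have to be found in the camera images.
- tin_center (a point): Largest of the three open steel moulds: a low round cake tin, 104 mm across outside at the rim (100 at the foot), 48 mm tall, wall 3 mm, floor 3 mm thick, so about 94 mm wide inside at the floor. Loose, 0.35 kg, mouth up on the worktop (top at z = 0). This point is on its axis, half-way up (24 mm above its underside); z is up its axis, and it is the same all round.
- middle_center (a point): Middle mould: an open steel cup, slightly tapered, 64 mm across outside at the rim and 60 at the foot, 68 mm tall, wall 3 mm, floor 3 mm thick (54 mm wide inside at the floor, 58 at the mouth). Loose, about 0.12 kg, mouth up. Can be gripped across its outside near the rim; standing in the tin its rim is 23 mm above the tin's. This point is on its axis, half-way up (34 mm above its underside); z is up its axis, the same all round.
- small_center (a point): Smallest mould: a slender open steel cup, slightly tapered, 37 mm across outside at the rim and 32 at the foot, 90 mm tall, wall 2.5 mm, floor 3 mm. Loose, about 0.07 kg, mouth up. Can be gripped across its outside near the rim; standing in the middle mould its rim is 25 mm above that mould's. This point is on its axis, half-way up (45 mm above its underside); z is up its axis, the same all round.
- shaker_center (a point): Bystander: a closed steel sugar shaker with a domed, pierced lid, 66 mm across and 89 mm tall, about 0.3 kg, standing loose among the moulds. Not part of the set. This point is on its axis, half-way up (44.5 mm above its underside). The remaining clutter (a white lidded tub and a glass jar, each up to 135 mm tall, and a brush) lies at least 70 mm clear of these four things, farther out to the sides and beyond.
Things that resemble listed ones, but are neither listed nor needed, are in the scene too. What is shaped like the part that bears tin_center but red or yellow is not meant.

How it is judged:
By the outcome, as a careful person would: the job done as asked, in the order asked, and still so for the second after the job is handed in, with the robot touching nothing.
It also fails if it takes over 59 s, if anything falls off the work surface, if the arm or the gripper's body presses on something with over 40 N, if the wrist force passes 120 N, or if a joint passes its speed limit or range.

## Working session

There is one attempt and no reset: what is moved stays moved. The work goes in short steps, Python scripts to look and compute and a tool call to move; the robot and the scene stay as the last step left them, time stands still between calls to the robot, and variables do not carry over. Pictures are saved under pics/ and viewed, at most 10 in all, crops included, and the job is handed in when it is done.

Besides the shell and the picture viewer there is one more tool, called after "Request:" by a JSON object that holds its "fn" and its "kwargs". jog_arm: Moves the arm, as the interface text tells. Shift numbers are shares of 50 cm and turn numbers shares of 1.5 rad, none past 1 either way. Its arguments: {"type":"object","properties":{"series":{"type":"array","items":{"type":"number"}},"claw":{"type":"number"},"force":{"type":"number"}},"required":["series"]}

```bash
mkdir -p pics; cat > h.py <<'E'
from rig import bot, imaging, regions_of
import numpy as np, cv2
def cam(n):
    m=imaging.camera_model(n); R=cv2.Rodrigues(np.array(m['rvec'],float))[0]
    return np.array(m['intrinsics'],float),R,np.array(m['tvec'],float).ravel()
def world(d,c):
    K,R,t=c; v,u=np.mgrid[0:384,0:512]
    p=np.stack([(u-K[0,2])/K[0,0]*d,(v-K[1,2])/K[1,1]*d,d],-1)
    return (p-t)@R
def save(n,im): cv2.imwrite(n,im[...,::-1])
E
python3 - <<'E'
from h import *
print(bot.state(), bot.grip_point_offset)
ims=[]
for n in ('top','scene'):
    im,d=imaging.grab_frame(n); c=cam(n); W=world(d,c)
    save(f'pics/{n}1.png',im)
    for q in ('tin_center','middle_center','small_center','shaker_center'):
        for r in regions_of(n,q):
            m=r['mask']&(d>0); P=W[m]
            top=P[P[:,2]>np.percentile(P[:,2],97)-6]
            print(n,q,round(r['confidence'],2),np.round(r['box']),'zmax',np.round(np.percentile(P[:,2],97)),'rim mid',np.round((top.max(0)+top.min(0))/2),'ext',np.round(np.ptp(top,axis=0)))
E
```

```text
{'t': 0.0, 'joint_positions': array([-1.4096799 ,  0.60016719, -0.00256168,  1.60019121,  0.00179893,
        0.94287073, -0.07977263]), 'qd': array([-0.00017095,  0.00017276,  0.00016823, -0.00192802, -0.0019651 ,
        0.00057486,  0.00047471]), 'tau': array([ 1.37171766e-03, -7.76458025e+01,  1.56519771e+00, -2.58020908e+01,
        1.22977380e-02,  8.73980433e-03,  8.99511633e-06]), 'position': array([170.67608001, 704.04755599, 194.26443964]), 'eef_rot': array([-2.82961431e-05,  1.18578239e-01,  9.92944376e-01, -8.16614075e-04]), 'force': array([ 0.34427746, -0.63868663,  0.65257979]), 'wrist_torque': array([-0.06178589,  0.00147008, -0.03007707]), 'grasp_force': 0.0, 'gripper_width': 1.0031454001059672} 18.700000000000003
top tin_center 0.8 [217. 166.  47.  48.] zmax 49.0 rim mid [621.  71.  48.] ext [101.  99.   9.]
top tin_center 0.69 [135. 228.  52.  55.] zmax 49.0 rim mid [485. 246.  48.] ext [102. 103.   9.]
top tin_center 0.56 [216. 241.  50.  51.] zmax 49.0 rim mid [462.  75.  48.] ext [101. 102.   9.]
top middle_center 0.88 [118. 159.  42.  37.] zmax 70.0 rim mid [632. 281.  68.] ext [65. 64.  8.]
top small_center 0.59 [296. 159.  25.  17.] zmax 92.0 rim mid [628. -87.  89.] ext [35. 36.  7.]
top shaker_center 0.69 [381. 251.  40.  34.] zmax 89.0 rim mid [ 443. -265.   87.] ext [50. 52.  9.]
scene tin_center 0.91 [278. 240.  55.  51.] zmax 49.0 rim mid [620.  72.  47.] ext [104. 104.   9.]
scene tin_center 0.6 [291. 180.  47.  45.] zmax 49.0 rim mid [460.  76.  47.] ext [106. 103.   9.]
scene tin_center 0.57 [369. 203.  50.  46.] zmax 48.0 rim mid [484. 247.  47.] ext [103. 102.   9.]
scene middle_center 0.7 [384. 261.  40.  43.] zmax 69.0 rim mid [631. 282.  67.] ext [64. 63.  8.]
scene small_center 0.96 [198. 226.  20.  35.] zmax 91.0 rim mid [629. -86.  88.] ext [35. 36.  8.]
scene shaker_center 0.76 [153. 148.  32.  41.] zmax 89.0 rim mid [ 445. -264.   87.] ext [52. 49.  8.]
```

```bash
python3 -c "
import cv2
a=cv2.imread('pics/top1.png')
cv2.imwrite('pics/topc.png',cv2.resize(a[110:310,80:430],None,fx=2.2,fy=2.2))"
```

```text
(no output)
```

View pics/topc.png

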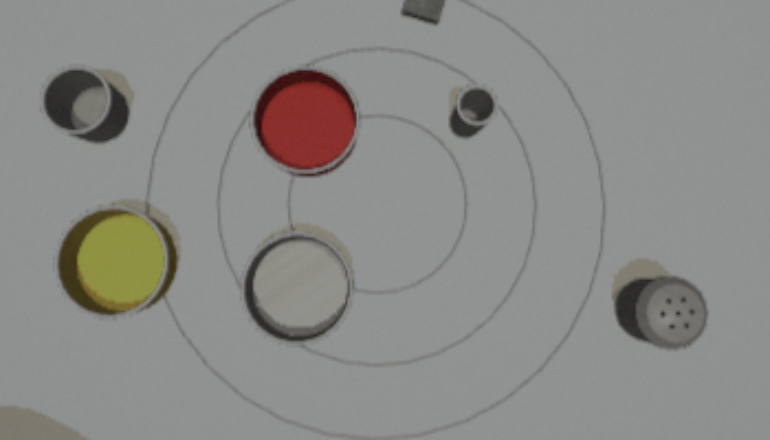

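View pics/scene1.png

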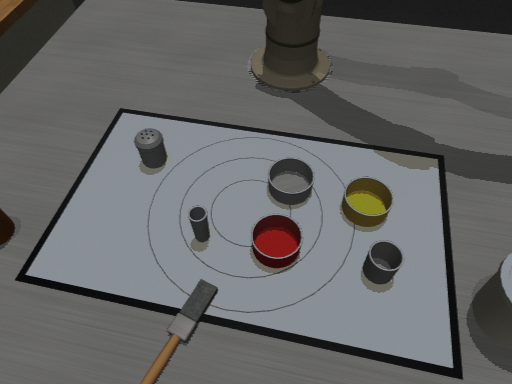

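Tin candidates in the top picture are red (217,166), yellow (135,228) and plain steel (216,241). The steel one matches the description, at about (461, 75.5). There is one middle mould, at (118,159), world (631.5, 281.5), and one small mould, at (296,159), world (628.5, -86.5). All rim heights match the given sizes. The crop confirms that the chosen tin is bare steel and mouth up.

```bash
cat >> h.py <<'E'
from scipy.spatial.transform import Rotation as Ro
def go(x,y,z):
    s=bot.state(); q=s['eef_rot']; R=Ro.from_quat([q[1],q[2],q[3],q[0]]).as_matrix()
    p=np.array(s['position']); print('t',s['t'],'tcp',p.round(1),'f',s['force'].round(1),'w',s['gripper_width'],'shares',(R.T@(np.array([x,y,z])-p)/500).round(4))
E
python3 -c "
from h import *
go(631.5,281.5,195)"
```

```text
t 0.5 tcp [170.8 704.6 195.1] f [ 0.4 -0.1  0.1] w 1.0014795912875267 shares [-1.0947e+00 -6.0530e-01  4.0000e-04]
```

Request:
{"fn": "jog_arm", "kwargs": {"series": [-0.1, -0.055, 0, 0, 0, 0, -0.2, -0.11, 0, 0, 0, 0, -0.3, -0.165, 0, 0, 0, 0, -0.4, -0.22, 0, 0, 0, 0, -0.5, -0.275, 0, 0, 0, 0, -0.6, -0.33, 0, 0, 0, 0, -0.7, -0.385, 0, 0, 0, 0, -0.8, -0.44, 0, 0, 0, 0, -0.9, -0.5, 0, 0, 0, 0, -0.9, -0.5, 0, 0, 0, 0, -0.9, -0.5, 0, 0, 0, 0, -0.9, -0.5, 0, 0, 0, 0], "claw": 0}}

```text
t: 1.5
position: [539.8, 364.2, 195.5]
eef_rot: [0.0, 0.119, 0.993, 0.0]
force: [0.2, 0.2, -0.5]
gripper_width: 0.997
grasp_force: 0.0
```

```bash
python3 -c "
from h import *
go(631.5,281.5,46)"
```

```text
t 1.5 tcp [539.8 364.2 195.5] f [ 0.2  0.2 -0.5] w 0.9967861909524012 shares [-0.2171 -0.1178  0.299 ]
```

Request:
{"fn": "jog_arm", "kwargs": {"series": [-0.08, -0.04, 0, 0, 0, 0, -0.15, -0.08, 0, 0, 0, 0, -0.217, -0.118, 0.03, 0, 0, 0, -0.217, -0.118, 0.06, 0, 0, 0, -0.217, -0.118, 0.06, 0, 0, 0, -0.217, -0.118, 0.06, 0, 0, 0]}}

```text
t: 2.0
position: [629.5, 282.7, 164.5]
eef_rot: [-0.001, 0.119, 0.993, -0.0]
force: [-0.9, 1.1, 0.6]
gripper_width: 1.001
grasp_force: 0.0
```

```bash
cat >> h.py <<'E'
def meas(n,q,save_as=None):
    im,d=imaging.grab_frame(n); W=world(d,cam(n))
    if save_as: save(save_as,im)
    for r in regions_of(n,q):
        P=W[r['mask']&(d>0)]
        top=P[P[:,2]>np.percentile(P[:,2],97)-6]
        print(n,q,round(r['confidence'],2),np.round(r['box']),'zmax',np.round(np.percentile(P[:,2],97)),'rim mid',np.round((top.max(0)+top.min(0))/2,1),'ext',np.round(np.ptp(top,axis=0)))
E
python3 -c "
from h import *
meas('wrist','middle_center','pics/w1.png')
go(631.5,281.5,46)"
```

```text
wrist middle_center 0.69 [255. 176.  69.  79.] zmax 70.0 rim mid [630.2 282.9  68. ] ext [64. 64.  8.]
t 2.1 tcp [629.4 284.5 165.9] f [ 1.1 -0.1  0.4] w 0.9975057789609849 shares [-0.0056 -0.0051  0.2399]
```

View pics/w1.png

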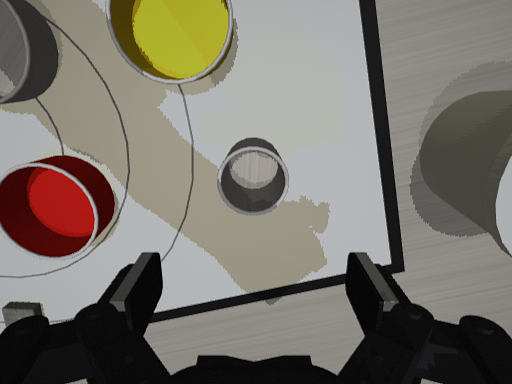

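The wrist picture shows the middle mould at (254,178), centred between the finger columns (about 254). Its rim centre is at about (631, 282), which agrees with the earlier measurement.

Request:
{"fn": "jog_arm", "kwargs": {"series": [-0.003, -0.003, 0.05, 0, 0, 0, -0.003, -0.003, 0.1, 0, 0, 0, -0.003, -0.003, 0.14, 0, 0, 0, -0.003, -0.003, 0.18, 0, 0, 0, -0.003, -0.003, 0.21, 0, 0, 0, -0.003, -0.003, 0.238, 0, 0, 0, -0.003, -0.003, 0.238, 0, 0, 0], "claw": 0}}

```text
t: 2.68
position: [629.4, 282.0, 44.3]
eef_rot: [-0.001, 0.118, 0.993, -0.001]
force: [-0.1, -0.5, -0.3]
gripper_width: 1.001
grasp_force: 0.0
```

Request:
{"fn": "jog_arm", "kwargs": {"series": [0, 0, 0, 0, 0, 0, 0, 0, 0, 0, 0, 0, 0, 0, 0, 0, 0, 0, 0, 0, 0, 0, 0, 0, 0, 0, 0, 0, 0, 0, 0, 0, 0, 0, 0, 0, 0, 0, 0, 0, 0, 0, 0, 0, 0, 0, 0, 0, 0, 0, 0, 0, 0, 0], "claw": 1, "force": 30}}

```text
t: 3.43
position: [631.1, 281.0, 46.2]
eef_rot: [-0.0, 0.119, 0.993, -0.0]
force: [-0.5, -0.8, -0.4]
gripper_width: 0.001
grasp_force: 0.0
```

```bash
python3 -c "
from h import *
meas('wrist','middle_center','pics/w2.png')
meas('scene','middle_center','pics/s2.png')
a=cv2.imread('pics/w2.png');b=cv2.imread('pics/s2.png')
b=cv2.resize(b[180:330,300:500],(512,384))
cv2.imwrite('pics/c2.png',cv2.resize(np.hstack([a,b]),(800,300)))
go(631,282,46)"
```

```text
wrist middle_center 0.57 [255. 221. 121. 123.] zmax 69.0 rim mid [628.5 281.3  88.3] ext [61. 64. 50.]
scene middle_center 0.69 [384. 262.  39.  44.] zmax 69.0 rim mid [631.9 281.5  76. ] ext [63. 63. 26.]
t 3.6333 tcp [631.1 281.   46.1] f [-0.4  0.3 -0.6] w 2.2878100913338006e-05 shares [0.0006 0.0019 0.0003]
```

View pics/c2.png

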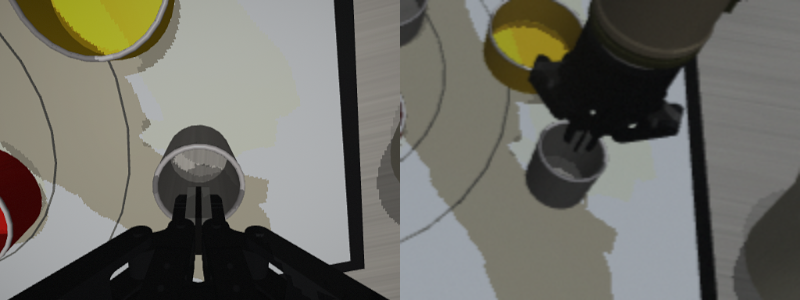

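The fingers closed over the rim without gripping, and their tips now stand inside the mould, which has not moved. I'll lift straight out, set the opening to about 64 mm and measure where the tips really are.

Request:
{"fn": "jog_arm", "kwargs": {"series": [0, 0, -0.04, 0, 0, 0, 0, 0, -0.09, 0, 0, 0, 0, 0, -0.14, 0, 0, 0, 0, 0, -0.18, 0, 0, 0, 0, 0, -0.2, 0, 0, 0, 0, 0, -0.2, 0, 0, 0]}}

```text
t: 4.13
position: [632.3, 281.6, 148.7]
eef_rot: [0.002, 0.119, 0.993, 0.001]
force: [-0.3, -0.3, 1.1]
gripper_width: 0.001
grasp_force: 0.0
```

Request:
{"fn": "jog_arm", "kwargs": {"series": [0, 0, 0, 0, 0, 0, 0, 0, 0, 0, 0, 0, 0, 0, 0, 0, 0, 0, 0, 0, 0, 0, 0, 0, 0, 0, 0, 0, 0, 0, 0, 0, 0, 0, 0, 0], "claw": 0.2}}

```text
t: 4.63
position: [630.9, 281.0, 145.5]
eef_rot: [-0.0, 0.119, 0.993, -0.0]
force: [-0.1, 0.5, -0.2]
gripper_width: 0.801
grasp_force: 0.0
```

```bash
python3 -c "
from h import *
s=bot.state(); q=s['eef_rot']; R=Ro.from_quat([q[1],q[2],q[3],q[0]]).as_matrix()
im,d=imaging.grab_frame('wrist'); W=world(d,cam('wrist'))
L=(W-s['position'])@R
m=(d>0)&(W[...,2]>85)&(np.abs(L[...,0])<25)
print(s['position'],s['gripper_width'],m.sum())
for sg in (-1,1):
  P=L[m&(sg*L[...,1]>0)]
  for z0 in range(-70,12,6):
    Q=P[(P[:,2]>=z0)&(P[:,2]<z0+6)]
    if len(Q)>3: print(sg,z0,len(Q),'y',Q[:,1].min().round(),Q[:,1].max().round(),'x',Q[:,0].min().round(),Q[:,0].max().round())
meas('wrist','middle_center','pics/w3.png')
"
```

```text
[630.87359632 280.97027725 145.52917719] 0.8008464270885378 34219
-1 -70 429 y -48.0 -34.0 x -11.0 13.0
-1 -64 396 y -48.0 -34.0 x -11.0 12.0
-1 -58 334 y -48.0 -34.0 x -11.0 12.0
-1 -52 235 y -46.0 -34.0 x -11.0 12.0
-1 -46 49 y -38.0 -34.0 x -9.0 10.0
1 -70 434 y 34.0 48.0 x -12.0 12.0
1 -64 384 y 34.0 48.0 x -11.0 12.0
1 -58 340 y 34.0 48.0 x -11.0 12.0
1 -52 233 y 34.0 46.0 x -11.0 12.0
1 -46 49 y 34.0 41.0 x -9.0 10.0
wrist middle_center 0.77 [256. 180.  77.  84.] zmax 69.0 rim mid [630.1 281.3  67.1] ext [64. 64.  7.]
```

View pics/w3.png

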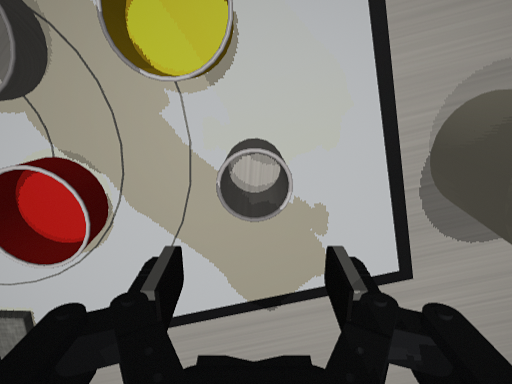

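The wrist picture shows the mould at (255,185) and both fingertips at row 250. Depth puts the tips about 44 mm behind the reported TCP, not about 6 mm, so I need to go some 38 mm lower. That is still clear of everything even if this reading is wrong.

Request:
{"fn": "jog_arm", "kwargs": {"series": [0, 0.001, 0.03, 0, 0, 0, 0, 0.001, 0.06, 0, 0, 0, 0, 0.001, 0.1, 0, 0, 0, 0, 0.001, 0.14, 0, 0, 0, 0, 0.001, 0.18, 0, 0, 0, 0, 0.001, 0.22, 0, 0, 0, 0, 0.001, 0.25, 0, 0, 0, 0, 0.001, 0.277, 0, 0, 0, 0, 0.001, 0.277, 0, 0, 0, 0, 0.001, 0.277, 0, 0, 0], "claw": 0}}

```text
t: 5.62
position: [631.0, 281.4, 7.3]
eef_rot: [-0.0, 0.119, 0.993, -0.0]
force: [-0.4, -0.6, 0.1]
gripper_width: 0.998
grasp_force: 0.0
```

Request:
{"fn": "jog_arm", "kwargs": {"series": [0, 0, 0, 0, 0, 0, 0, 0, 0, 0, 0, 0, 0, 0, 0, 0, 0, 0, 0, 0, 0, 0, 0, 0, 0, 0, 0, 0, 0, 0, 0, 0, 0, 0, 0, 0, 0, 0, 0, 0, 0, 0, 0, 0, 0, 0, 0, 0], "claw": 1, "force": 30}}

```text
t: 6.28
position: [632.1, 281.7, 9.3]
eef_rot: [0.001, 0.119, 0.993, 0.001]
force: [-0.6, -1.5, 6.5]
gripper_width: 0.737
grasp_force: 32.7
```

Request:
{"fn": "jog_arm", "kwargs": {"series": [0, 0, -0.02, 0, 0, 0, 0, 0, -0.05, 0, 0, 0, 0, 0, -0.08, 0, 0, 0, 0, 0, -0.11, 0, 0, 0, 0, 0, -0.14, 0, 0, 0, 0, 0, -0.17, 0, 0, 0, 0, 0, -0.19, 0, 0, 0, 0, 0, -0.2, 0, 0, 0, 0, 0, -0.2, 0, 0, 0]}}

```text
t: 7.03
position: [631.8, 281.8, 109.3]
eef_rot: [0.001, 0.119, 0.993, 0.001]
force: [0.2, 0.1, -1.2]
gripper_width: 0.741
grasp_force: 33.6
```

Request:
{"fn": "jog_arm", "kwargs": {"series": [0.012, -0.024, 0, 0, 0, 0, 0.035, -0.072, 0, 0, 0, 0, 0.06, -0.125, 0, 0, 0, 0, 0.088, -0.18, 0, 0, 0, 0, 0.115, -0.237, 0, 0, 0, 0, 0.142, -0.292, 0, 0, 0, 0, 0.17, -0.348, 0, 0, 0, 0, 0.195, -0.4, 0, 0, 0, 0, 0.215, -0.443, 0, 0, 0, 0, 0.23, -0.472, 0, 0, 0, 0, 0.234, -0.481, 0, 0, 0, 0, 0.234, -0.481, 0, 0, 0, 0]}}

```text
t: 8.03
position: [460.0, 74.3, 107.5]
eef_rot: [-0.0, 0.119, 0.993, -0.0]
force: [-0.1, -0.5, -1.7]
gripper_width: 0.744
grasp_force: 33.6
```

```bash
python3 -c "
from h import *
meas('wrist','tin_center'); meas('wrist','middle_center','pics/w4.png')
s=bot.state();print(s['grasp_force']);go(461,75.5,12)"
```

```text
wrist tin_center 0.86 [451. 167. 119. 132.] zmax 49.0 rim mid [483.8 235.3  46.9] ext [105.  80.   8.]
wrist tin_center 0.61 [254. 171. 132.  99.] zmax 49.0 rim mid [452.2  76.   71.4] ext [ 86. 104.  56.]
wrist middle_center 0.65 [255. 257. 146. 170.] zmax 168.0 rim mid [460.5  76.3 165.6] ext [64. 65.  8.]
33.567042284994386
t 8.2333 tcp [461.9  76.5 107.6] f [-0.2  0.7 -0.5] w 0.7384081246913815 shares [ 0.0014 -0.0025  0.1911]
```

View pics/w4.png

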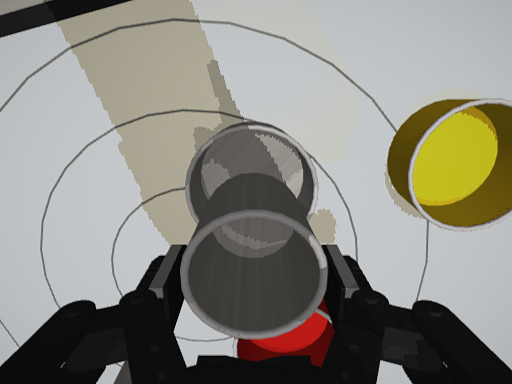

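The mould hangs upright with its rim at (255,272), z = 168, directly above the steel tin's axis. Now I'll lower it.

Request:
{"fn": "jog_arm", "kwargs": {"series": [0, 0, 0.02, 0, 0, 0, 0, 0, 0.05, 0, 0, 0, 0, 0, 0.08, 0, 0, 0, 0, 0, 0.11, 0, 0, 0, 0, 0, 0.135, 0, 0, 0, 0, 0, 0.155, 0, 0, 0, 0, 0, 0.17, 0, 0, 0, 0, 0, 0.178, 0, 0, 0, 0, 0, 0.183, 0, 0, 0, 0, 0, 0.187, 0, 0, 0, 0, 0, 0.19, 0, 0, 0, 0, 0, 0.19, 0, 0, 0]}}

```text
t: 9.23
position: [461.1, 75.4, 12.8]
eef_rot: [0.0, 0.119, 0.993, 0.0]
force: [-0.4, -0.7, -1.2]
gripper_width: 0.739
grasp_force: 33.6
```

Request:
{"fn": "jog_arm", "kwargs": {"series": [0, 0, 0.001, 0, 0, 0, 0, 0, 0.002, 0, 0, 0, 0, 0, 0.002, 0, 0, 0]}}

```text
t: 9.48
position: [461.2, 75.3, 12.3]
eef_rot: [0.001, 0.119, 0.993, 0.0]
force: [-0.9, -0.1, 4.7]
gripper_width: 0.738
grasp_force: 34.0
```

Request:
{"fn": "jog_arm", "kwargs": {"series": [0, 0, 0, 0, 0, 0, 0, 0, 0, 0, 0, 0, 0, 0, 0, 0, 0, 0, 0, 0, 0, 0, 0, 0, 0, 0, 0, 0, 0, 0], "claw": 0}}

```text
t: 9.9
position: [460.9, 75.4, 11.7]
eef_rot: [0.0, 0.119, 0.993, 0.0]
force: [0.1, -0.2, -0.0]
gripper_width: 1.0
grasp_force: 0.0
```

Request:
{"fn": "jog_arm", "kwargs": {"series": [0, 0, -0.04, 0, 0, 0, 0, 0, -0.09, 0, 0, 0, 0, 0, -0.15, 0, 0, 0, 0, 0, -0.21, 0, 0, 0, 0, 0, -0.26, 0, 0, 0, 0, 0, -0.29, 0, 0, 0, 0, 0, -0.29, 0, 0, 0]}}

```text
t: 10.48
position: [462.4, 75.6, 159.7]
eef_rot: [0.002, 0.119, 0.993, 0.001]
force: [0.3, 0.3, -0.0]
gripper_width: 0.997
grasp_force: 0.0
```

```bash
python3 -c "
from h import *
meas('wrist','middle_center','pics/w5.png');meas('wrist','tin_center')
go(629,-86.5,157)"
```

```text
wrist middle_center 0.66 [253. 174.  72.  81.] zmax 71.0 rim mid [458.7  75.   68.3] ext [64. 64.  7.]
wrist tin_center 0.92 [434. 153. 127. 114.] zmax 48.0 rim mid [481.6 246.2  46.2] ext [104. 104.   8.]
wrist tin_center 0.79 [284. 303.  99.  97.] zmax 48.0 rim mid [618.3  71.4  45.6] ext [104. 103.   8.]
wrist tin_center 0.59 [252. 170. 115. 110.] zmax 49.0 rim mid [459.7  74.6  57.1] ext [104. 103.  29.]
t 10.6833 tcp [460.3  75.2 155.8] f [0.3 0.2 0. ] w 1.0013623890877652 shares [-0.4041 -0.2348 -0.0026]
```

View pics/w5.png

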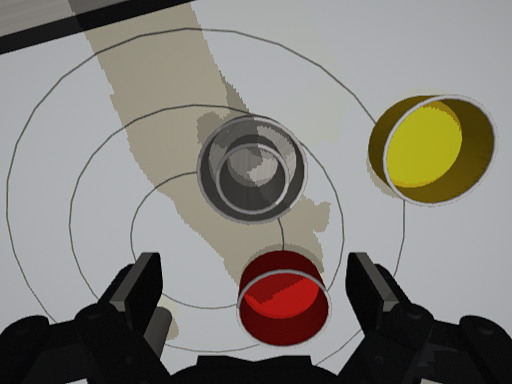

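The middle mould stands upright in the steel tin, with its rim at (253,178), z ≈ 71 and its centre at about (460, 75). Next is the small mould.

Request:
{"fn": "jog_arm", "kwargs": {"series": [-0.04, -0.024, 0, 0, 0, 0, -0.1, -0.058, 0, 0, 0, 0, -0.165, -0.096, 0, 0, 0, 0, -0.23, -0.134, 0, 0, 0, 0, -0.295, -0.171, 0, 0, 0, 0, -0.35, -0.203, 0, 0, 0, 0, -0.39, -0.226, 0, 0, 0, 0, -0.404, -0.235, 0, 0, 0, 0, -0.404, -0.235, 0, 0, 0, 0, -0.404, -0.235, 0, 0, 0, 0]}}

```text
t: 11.52
position: [628.2, -85.7, 155.2]
eef_rot: [-0.001, 0.119, 0.993, 0.0]
force: [-0.2, -0.2, 0.3]
gripper_width: 0.997
grasp_force: 0.0
```

```bash
python3 -c "
from h import *
meas('wrist','small_center','pics/w6.png')
go(629,-86.5,35)"
```

```text
wrist small_center 0.76 [250. 183.  49.  64.] zmax 92.0 rim mid [627.5 -86.8  89.6] ext [38. 38.  7.]
t 11.6167 tcp [628.2 -84.8 156.1] f [-0.6 -0.6  0. ] w 0.9952481186088258 shares [-0.0029 -0.0031  0.2421]
```

View pics/w6.png

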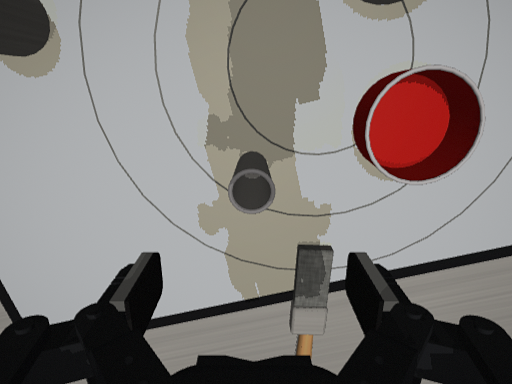

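The small mould is at (251,190), with its centre at about (628.3, -86.6), near the tool axis. The brush at (314,290) is low and out of the way.

Request:
{"fn": "jog_arm", "kwargs": {"series": [-0.001, -0.003, 0.03, 0, 0, 0, -0.001, -0.003, 0.07, 0, 0, 0, -0.001, -0.003, 0.12, 0, 0, 0, -0.001, -0.003, 0.17, 0, 0, 0, -0.001, -0.003, 0.21, 0, 0, 0, -0.001, -0.003, 0.235, 0, 0, 0, -0.001, -0.003, 0.25, 0, 0, 0, -0.001, -0.003, 0.25, 0, 0, 0, -0.001, -0.003, 0.25, 0, 0, 0]}}

```text
t: 12.37
position: [629.8, -87.6, 32.2]
eef_rot: [0.0, 0.118, 0.993, 0.0]
force: [1.0, -0.5, -0.1]
gripper_width: 1.003
grasp_force: 0.0
```

Request:
{"fn": "jog_arm", "kwargs": {"series": [0, 0, 0, 0, 0, 0, 0, 0, 0, 0, 0, 0, 0, 0, 0, 0, 0, 0, 0, 0, 0, 0, 0, 0, 0, 0, 0, 0, 0, 0, 0, 0, 0, 0, 0, 0, 0, 0, 0, 0, 0, 0, 0, 0, 0, 0, 0, 0, 0, 0, 0, 0, 0, 0], "claw": 1, "force": 30}}

```text
t: 13.12
position: [630.2, -88.1, 32.7]
eef_rot: [0.001, 0.119, 0.993, 0.0]
force: [-1.4, 0.4, 5.6]
gripper_width: 0.417
grasp_force: 29.7
```

Request:
{"fn": "jog_arm", "kwargs": {"series": [0, 0, -0.02, 0, 0, 0, 0, 0, -0.05, 0, 0, 0, 0, 0, -0.09, 0, 0, 0, 0, 0, -0.13, 0, 0, 0, 0, 0, -0.17, 0, 0, 0, 0, 0, -0.21, 0, 0, 0, 0, 0, -0.235, 0, 0, 0, 0, 0, -0.25, 0, 0, 0, 0, 0, -0.25, 0, 0, 0]}}

```text
t: 13.87
position: [630.4, -88.2, 158.9]
eef_rot: [0.001, 0.119, 0.993, 0.0]
force: [0.3, 0.1, -0.8]
gripper_width: 0.42
grasp_force: 30.2
```

```bash
python3 -c "
from h import *
go(460,75,156)"
```

```text
t 13.8667 tcp [630.4 -88.2 158.9] f [ 0.3  0.1 -0.8] w 0.41998397382127445 shares [0.4082 0.2368 0.0046]
```

Request:
{"fn": "jog_arm", "kwargs": {"series": [0.015, 0.009, 0, 0, 0, 0, 0.05, 0.029, 0, 0, 0, 0, 0.1, 0.058, 0, 0, 0, 0, 0.155, 0.09, 0, 0, 0, 0, 0.21, 0.122, 0, 0, 0, 0, 0.265, 0.154, 0, 0, 0, 0, 0.315, 0.183, 0, 0, 0, 0, 0.36, 0.209, 0, 0, 0, 0, 0.39, 0.226, 0, 0, 0, 0, 0.406, 0.236, 0, 0, 0, 0, 0.406, 0.236, 0, 0, 0, 0, 0.406, 0.236, 0, 0, 0, 0]}}

```text
t: 14.87
position: [460.2, 74.4, 156.4]
eef_rot: [-0.0, 0.118, 0.993, -0.0]
force: [0.7, -0.5, -0.3]
gripper_width: 0.418
grasp_force: 30.2
```

```bash
python3 -c "
from h import *
meas('wrist','small_center','pics/w7.png');meas('top','tin_center')
s=bot.state();print(s['grasp_force']);go(460,75,38)"
```

```text
wrist small_center 0.75 [254. 246.  84. 125.] zmax 215.0 rim mid [458.3  74.3 212.7] ext [38. 38.  7.]
top tin_center 0.67 [219. 165.  47.  49.] zmax 49.0 rim mid [594.7  71.3 287.8] ext [154. 101. 489.]
top tin_center 0.54 [237. 234.   4.  10.] zmax 50.0 rim mid [477.7  28.   47.3] ext [18.  6.  5.]
30.155995471519645
t 15.0667 tcp [460.9  73.6 156.5] f [-0.9  0.3 -0.4] w 0.4140492866396368 shares [0.0024 0.0023 0.237 ]
```

View pics/w7.png

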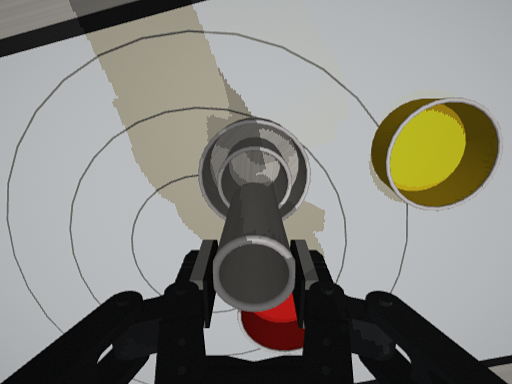

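The small mould hangs upright with its rim at (255,272), z ≈ 214, centred on the middle mould to within about 1 mm. Lowering it now.

Request:
{"fn": "jog_arm", "kwargs": {"series": [0, 0.001, 0.02, 0, 0, 0, 0, 0.001, 0.05, 0, 0, 0, 0, 0.001, 0.08, 0, 0, 0, 0, 0.001, 0.11, 0, 0, 0, 0, 0.001, 0.14, 0, 0, 0, 0, 0.001, 0.17, 0, 0, 0, 0, 0.001, 0.195, 0, 0, 0, 0, 0.001, 0.213, 0, 0, 0, 0, 0.001, 0.223, 0, 0, 0, 0, 0.001, 0.229, 0, 0, 0, 0, 0.001, 0.232, 0, 0, 0, 0, 0.001, 0.232, 0, 0, 0]}}

```text
t: 16.07
position: [460.5, 74.9, 40.8]
eef_rot: [0.0, 0.119, 0.993, 0.0]
force: [0.3, 0.1, -0.8]
gripper_width: 0.414
grasp_force: 30.1
```

Request:
{"fn": "jog_arm", "kwargs": {"series": [0, 0, 0.002, 0, 0, 0, 0, 0, 0.003, 0, 0, 0, 0, 0, 0.004, 0, 0, 0, 0, 0, 0.004, 0, 0, 0]}}

```text
t: 16.4
position: [460.4, 75.0, 38.9]
eef_rot: [0.0, 0.119, 0.993, 0.0]
force: [0.1, -0.8, -0.6]
gripper_width: 0.415
grasp_force: 30.2
```

Request:
{"fn": "jog_arm", "kwargs": {"series": [0, 0, 0.001, 0, 0, 0, 0, 0, 0.002, 0, 0, 0, 0, 0, 0.002, 0, 0, 0, 0, 0, 0.002, 0, 0, 0]}}

```text
t: 16.73
position: [460.6, 75.0, 38.5]
eef_rot: [0.001, 0.119, 0.993, 0.0]
force: [-1.6, 0.4, 12.9]
gripper_width: 0.421
grasp_force: 31.2
```

Contact at 13 N, so it is on the floor of the middle mould. Releasing and lifting.

Request:
{"fn": "jog_arm", "kwargs": {"series": [0, 0, -0.0005, 0, 0, 0, 0, 0, -0.0005, 0, 0, 0, 0, 0, -0.0005, 0, 0, 0, 0, 0, -0.0005, 0, 0, 0, 0, 0, -0.0005, 0, 0, 0, 0, 0, -0.0005, 0, 0, 0, 0, 0, -0.0005, 0, 0, 0], "claw": 0}}

```text
t: 17.32
position: [460.2, 75.0, 37.8]
eef_rot: [-0.0, 0.119, 0.993, -0.0]
force: [-0.4, -0.0, 0.2]
gripper_width: 1.003
grasp_force: 0.0
```

Request:
{"fn": "jog_arm", "kwargs": {"series": [0, 0, -0.03, 0, 0, 0, 0, 0, -0.07, 0, 0, 0, 0, 0, -0.12, 0, 0, 0, 0, 0, -0.17, 0, 0, 0, 0, 0, -0.22, 0, 0, 0, 0, 0, -0.26, 0, 0, 0, 0, 0, -0.28, 0, 0, 0, 0, 0, -0.28, 0, 0, 0, 0, 0, -0.28, 0, 0, 0]}}

```text
t: 18.07
position: [460.3, 75.0, 178.1]
eef_rot: [0.001, 0.119, 0.993, 0.0]
force: [0.4, 1.0, 1.3]
gripper_width: 1.0
grasp_force: 0.0
```

```bash
python3 -c "
from h import *
meas('wrist','small_center','pics/w8.png');meas('wrist','middle_center');meas('scene','shaker_center')
print(bot.state()['gripper_width'])"
```

```text
wrist small_center 0.79 [255. 176.  44.  54.] zmax 97.0 rim mid [457.3  75.1  94.4] ext [38. 37.  7.]
wrist middle_center 0.93 [255. 174.  71.  76.] zmax 72.0 rim mid [459.6  74.6  81.7] ext [65. 63. 30.]
scene shaker_center 0.96 [152. 147.  32.  40.] zmax 88.0 rim mid [ 445.3 -264.7   86.1] ext [52. 50.  8.]
0.9990529986762319
```

View pics/w8.png

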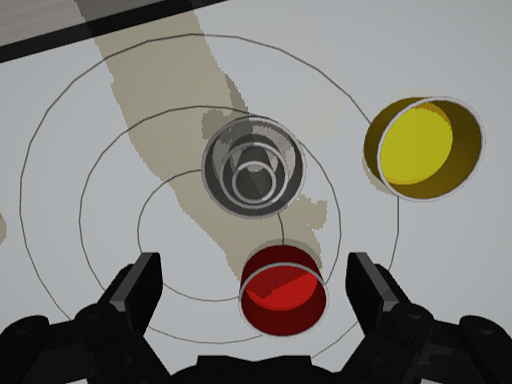

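All three moulds stand nested and upright around (254,175), with rims at 48, 71 and 96 mm as expected. The shaker has not moved and the gripper is clear.

```bash
python3 -c "
from rig import bot
print(bot.hand_in())"
```

```text
the job is handed in; nothing more can be done
None
```

The three moulds stand nested upright in the steel tin, lowered in the order you asked (middle, then small), the shaker is where it was, and the job was handed in at about 18 s; the first attempt to grip the middle mould closed on nothing but moved nothing.

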